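# Clamp a cartridge with the knob under the tray

## Robot

A 6-joint arm with a two-finger parallel gripper is mounted at the origin on the work surface. World frame = base frame: x ahead of the robot, y to its left, z up, the work surface at z = 0. Lengths are in m, angles in degrees, forces in N, time in s.
With the tool pointing down it reaches from about 0.35 to 0.775 m from the base axis. Payload 5.5 kg.
Tool frame: the origin (TCP) lies on the centre line of the jaws, within the pads' length; the fingertips stand 25 mm ahead of it and the grasp point (between the pads) lies 6 mm ahead of it (r.nose_length is the distance from the TCP to the fingertips, in m); z points along the fingers, y is the line along which they close (so a half turn about z gives the same grasp; the last joint's range is limited). The gripper opens to 85 mm and grips with 20 to 120 N. Pads are 22 mm wide; open, the fingers measure 114 mm over their backs; the gripper's body (76 mm by 85 mm) begins 54 mm behind the grasp point. The pads swing forward as they close: fully open they stand 13 mm farther back than shut.
Start: joints at [-77.727, 17.945, 2.641, 74.691, 0, 82.002], TCP at [0.199, -0.539, 0.256] pointing down, gripper open.
Joint ranges: [-158.12, 158.12], [-49.38, 96.58], [-58.88, 72.47], [-126.05, 133.96], [-84.25, 85.87], [-180, 180]. Speed limits (degrees/s): [147.25, 147.25, 180, 180, 180, 180].

## Interface

Orientations are given as a 3x3 rotation matrix whose columns are the frame's x, y, z axes.
In Python, from workcell import r, vision, ticket gives the robot as it stands. Calls block until the motion is done:
- r.movep(position, orientation): joint-space move of the TCP to a pose.
- r.movel(position, vel=0.15, attitude=None): straight line of the TCP; attitude=None keeps the orientation; vel is the mean speed in m/s.
- r.set_joints(angles): joint-space move.
- r.gripper_open() and r.clamp(): open the fingers fully, or close them until they stop; the grip force is fixed at half the most.
- r.sleep(seconds).
- r.inverse_kinematics(position, orientation): joint angles nearest the present ones, or None.
- r.read_state(): the state.
- vision.capture(name): name is "scene" or "top" or "wrist"; returns a dict with "frame" (384x512x3 uint8, red, green, blue), "mtx" (3x3 intrinsics, pixels), "R" (3x3) and "t" (3): a world point X has camera coordinates R X + t; the wrist camera has in their place "mount" (4x4, takes a point from camera to tool coordinates, whose origin is the TCP and whose axes are the flange's). Camera axes: x right, y down, z forward; pixel columns grow to the right and rows downward; lengths in m; the calibration is good to about 2 mm. A picture is of the moment at which its call begins: read the wrist's pose just before it. There is no depth.
A pose or a line that the arm cannot do raises r.MotionError and nothing moves.
- ticket.close_job(): hands the job in; it is judged then, once.
The state is a dict: "time_s": time; "joint_positions": joint angles; "joint_velocities": joint speeds; "effort": joint torques, N m; "position": TCP position; "ee_rot": TCP orientation; "wrist_force": force on the tool from outside, world axes, zero at the start; "moment": the same for the moment, N m; "grip_width": finger opening in m; "gripper_force": force on a finger pad.
Only numpy, scipy, OpenCV 4.12 (cv2) and the standard library are available. Lean on these libraries where they do the work, as an engineer would, in place of code of your own. Each camera call takes 0.05 s, during which the arm holds its last target. There are 200 camera calls.

## Task

Lay the black cartridge flat in the aluminium tray, lengthwise in the gap between the inner tray's rubber pad and the wooden block, and let go of it. Then turn the knob under the tray's front by its lever until the pad holds the cartridge snugly against the block (about 9 newtons, finger-tight, never crushed), and let go of the lever. Move the inner tray only by the knob, and leave the other things where they are.

Things in the scene. Friction and masses are not known exactly. Their poses are not given: they have to be found in the camera images.
- tray: Outer aluminium tray, screwed to the sill: floor plate 160 (x) x 270 (y) mm, z 56 to 64, on four feet (22 mm square, x +-66, y +-120). Origin: centre of its footprint on the sill; x away from the robot, y to the left, z up. Rims 5 mm high in front, 10 mm at the back and +y end. Below it only the knob.
- floor_mid (a point): Top of the tray floor at the tray's centre (z = 64 mm above the sill). A wooden alignment block (90 along x, 30 along y, top 28 mm above the floor) is screwed on here, centred at x = 0; its flat face looks to the tray's -y and stands at y = +37 to +47 mm: set differently each time and not measured.
- inner_tray: Pull-out inner tray: aluminium frame without floor, driven along the outer tray's y by the knob, 30 mm towards +y (the block) per radian. Axes as the tray's; origin on the tray floor, at the tray's centre when the knob is at 0. Side rails at x = +-60 mm, 11 mm high; cross wall at y = -64, 27 mm high. Open at the -y end, with a pull tab.
- pad_face (a point): Middle of the rubber pad's unloaded face, on the inner tray's cross wall: 52 mm to -y of the inner tray's origin, 14 mm above the floor, looking to +y. Pad 60 mm wide (x), z 4 to 24. It is sprung: gives 1 mm per 6 N, 6 mm at most. Knob friction keeps the clamping force reached, up to about 16 N; above 20 N the cartridge cracks.
- knob_axis (a point): Point on the knob's upright turning axis, 35 mm above the sill, at x = -55, y = 0 of the tray. The round black knob (44 mm across, 24 to 56 mm above the sill) hangs here under the tray floor, hidden from above.
- lever_end (a point): Outer end of the knob's lever, 100 mm from the axis, 35 mm above the sill. Lever: level black bar 12 mm wide, z 28 to 42, from the knob out past the tray's front edge, both sides free. Knob at 0: it points to the tray's -x turned 0.6 rad to the +y side. Tightening swings it across the front to -y (counter-clockwise from above), 1.3 rad at most. Starts at 0 to 0.12 rad.
- lever_push (a point): Middle of the lever 85 mm from the axis. Knob friction is steady, 0.5 N m: pushed square here it turns with about 6 N while free, plus 0.35 N per newton of clamping force. Held still between small equal steps the push reads less, 4 to 5.5 N, plus 0.2 to 0.25 N per newton. It turns freely for 0.4 to 1 rad until the cartridge meets pad and block. Stays where it is left.
- cartridge: Black plastic cartridge, a block 40 (own x) x 70 (own y) x 30 mm high, about 130 g; origin at the centre of its underside. Lies on the sill left or right of the tray. In the tray its own y goes along the tray's y (either way round), on the centre line, flat on the floor; the gap there is about 85 to 99 mm long at the start.
- cup: A frosted glass cup, 72 mm across, 85 mm high, open upwards, origin at the centre of its underside. It stands on the other side of the tray. Leave alone.
- tweezers: Steel tweezers lying on the sill, 130 mm long. Leave alone.
- screwdriver: A screwdriver lying on the sill, 160 mm long. Leave alone.
- jar: A closed jar, 56 mm across, 60 mm high, behind the tray. Leave alone.
- carton: A carton 70 x 100 x 45 mm, behind the tray. Leave alone.
- reel: A flat grey plastic reel, 68 mm across, 18 mm high, on the sill. Leave alone.
Things that resemble listed ones, but are neither listed nor needed, are in the scene too. There is more than one size of the cartridge; the job needs the middle-sized.

How it is judged (in metres and radians):
On the way, in this order (a step that is already met when the one before it is completed fails the run):
1. the cartridge lies flat in the tray between pad and block, let go, not yet clamped (x of cartridge in the frame of tray between -0.025 and 0.025 m and y of cartridge in the frame of tray between -0.03 and 0.025 m and z of cartridge in the frame of tray between 0.06 and 0.068 m and contact force between the fingers and cartridge below 0.1 N and contact force between inner_tray and cartridge below 4 N), for 0.2 s.
2. the pad holds the cartridge against the block with 4 to 14 N (contact force between inner_tray and cartridge between 4 and 14 N), for 0.2 s.
At the end, for the whole second after the job is handed in: The cartridge lies flat on the tray floor (within 4 mm), within 25 mm of the tray's centre line and within 0.06 rad of its y axis, at rest, pressed against the block by the inner tray's pad with 4 to 14 N (all of step 2 and x of cartridge in the frame of tray between -0.025 and 0.025 m and z of cartridge in the frame of tray between 0.06 and 0.068 m and angle between the y axis of cartridge and the y axis of tray, either way round below 0.06 rad and linear speed of cartridge below 0.01 m/s); the robot touches nothing.
It fails at once if the pad presses the cartridge with more than 20 N (contact force between inner_tray and cartridge above 20 N).
It fails at once if the robot pushes or pulls the inner tray itself (more than 5 N) (contact force between any of the fingers, the arm and inner_tray above 5 N).
It fails at once if another thing is moved by more than 30 mm (distance of any of cup, tweezers, screwdriver, jar, carton, reel from where it was at the start of the episode above 0.03 m).
It fails at once if the cup is tipped (angle between cup's own z axis and vertical above 0.5 rad).
It also fails if it takes over 72 s, if anything falls off the work surface, if the arm or the gripper's body presses on something with over 40 N, if the wrist force passes 120 N, or if a joint passes its speed limit or range.

## Working session

There is one attempt and no reset: what is moved stays moved. The work goes in short steps, each a Python script; the robot and the scene stay as the last script left them, time stands still between calls to the robot, and variables do not carry over. Pictures are saved under pics/ and viewed, at most 10 in all, crops included, and the job is handed in when it is done.

```bash
mkdir -p pics; ls
python3 - <<'E'
from workcell import r,vision,ticket
import cv2,numpy as np
for n in("scene","top"):
    c=vision.capture(n); cv2.imwrite(f"pics/{n}0.png",c["frame"][:,:,::-1]); print(n,c["mtx"].tolist(),(-c["R"].T@c["t"]).round(3),c["R"].round(3).tolist())
print(r.read_state()["time_s"],r.nose_length)
E
```

```text
pics
scene [[498.74244196498404, 0.0, 255.8591858772022], [0.0, 498.74244196498404, 192.10681368221424], [0.0, 0.0, 1.0]] [0.951 0.649 1.25 ] [[-0.865, 0.502, -0.002], [0.423, 0.728, -0.54], [-0.27, -0.468, -0.842]]
top [[423.8727453638816, 0.0, 260.13456398336183], [0.0, 423.8727453638816, 192.19595464687353], [0.0, 0.0, 1.0]] [ 0.264 -0.011  1.515] [[0.066, -0.998, 0.008], [-0.975, -0.066, -0.211], [0.212, 0.007, -0.977]]
0.1 0.025
```

View pics/top0.png

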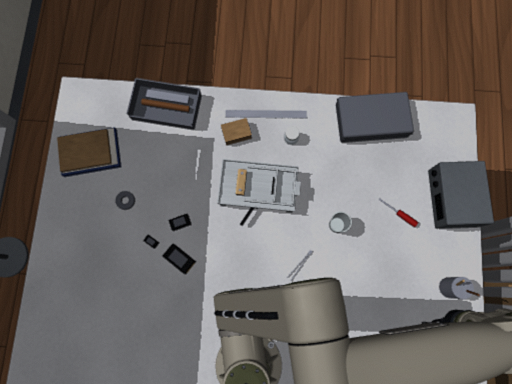

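View pics/scene0.png

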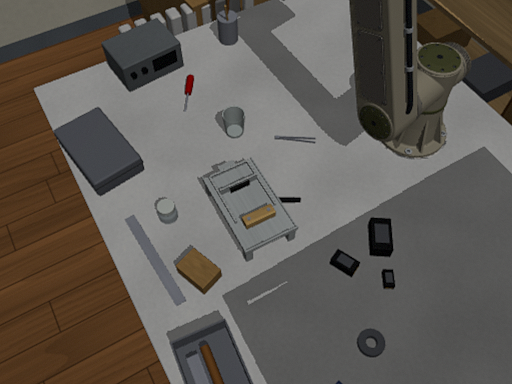

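The top view shows three black cartridges: small (151,241), middle (180,222), large (179,258). The tray is centred near (262,187), with the lever at (249,215). The block is at (241,182) and the pad wall near (274,186). Next I'll get coarse positions and take closer wrist views.

```bash
cat > h.py <<'E'
from workcell import r,vision,ticket
import cv2,numpy as np
def down(yaw): # tool z down, tool x axis at yaw (rad) in world
    c,s=np.cos(yaw),np.sin(yaw); return np.array([[c,s,0],[s,-c,0],[0,0,-1.]])
def cap(n):
    s=r.read_state(); c=vision.capture(n)
    if n=="wrist":
        M=np.array(c["mount"]); Rt=np.array(s["ee_rot"])
        Rwc=Rt@M[:3,:3]; o=Rt@M[:3,3]+np.array(s["position"])
    else: Rwc=c["R"].T; o=-Rwc@c["t"]
    return c["frame"],np.array(c["mtx"]),Rwc,o
def ray(px,K,Rwc,o,z):
    d=Rwc@np.linalg.solve(K,[px[0],px[1],1.]); return o+d*(z-o[2])/d[2]
def pix(X,K,Rwc,o):
    p=K@(Rwc.T@(np.array(X)-o)); return p[:2]/p[2]
def save(n,f): cv2.imwrite(f"pics/{n}.png",f[:,:,::-1])
E
python3 - <<'E'
from h import *
f,*C=cap("top")
for p,z in(((180,222),.03),((262,187),.064),((249,215),.035)): print(p,ray(p,*C,z).round(3))
c=ray((180,222),*C,.03); t=ray((262,187),*C,.064)
m=vision.capture("wrist"); print(np.array(m["mount"]).round(3).tolist(),m["mtx"].tolist())
st=r.read_state(); print(np.array(st["ee_rot"]).round(3).tolist())
for x in ([t[0]-.07,t[1],.40],[c[0]-.05,c[1],.3]):
  for yaw in np.radians([0,90,-90,180]): print(x,yaw,r.inverse_kinematics(x,down(yaw)))
E
```

```text
(180, 222) [0.459 0.273 0.03 ]
(262, 187) [ 0.597 -0.007  0.064]
(249, 215) [0.5   0.032 0.035]
[[0.001, -0.958, -0.288, 0.074], [1.0, 0.001, 0.001, 0.001], [-0.001, -0.288, 0.958, -0.119], [0.0, 0.0, 0.0, 1.0]] [[310.30239627454466, 0.0, 252.19496651685282], [0.0, 310.30239627454466, 189.00290903713898], [0.0, 0.0, 1.0]]
[[0.938, 0.346, -0.0], [0.346, -0.938, 0.001], [0.0, -0.001, -1.0]]
[np.float64(0.5273446461096665), np.float64(-0.006853078244379304), 0.4] 0.0 [ -9.46945643  12.84395214  15.84648547  93.00253332   0.
 170.53054357]
[np.float64(0.5273446461096665), np.float64(-0.006853078244379304), 0.4] 1.5707963267948966 [-9.46945643 12.84395214 15.84648547 93.00253332  0.         80.53054357]
[np.float64(0.5273446461096665), np.float64(-0.006853078244379304), 0.4] -1.5707963267948966 [ -9.46945643  12.84395214  15.84648547  93.00253332   0.
 -99.46945643]
[np.float64(0.5273446461096665), np.float64(-0.006853078244379304), 0.4] 3.141592653589793 [-9.46945643 12.84395214 15.84648547 93.00253332  0.         -9.46945643]
[np.float64(0.40917190661621233), np.float64(0.2733644553937661), 0.3] 0.0 [  24.39030206    8.14169212   -3.86096872   77.99733916    0.
 -155.60969794]
[np.float64(0.40917190661621233), np.float64(0.2733644553937661), 0.3] 1.5707963267948966 [ 24.39030206   8.14169212  -3.86096872  77.99733916   0.
 114.39030206]
[np.float64(0.40917190661621233), np.float64(0.2733644553937661), 0.3] -1.5707963267948966 [ 24.39030206   8.14169212  -3.86096872  77.99733916   0.
 -65.60969794]
[np.float64(0.40917190661621233), np.float64(0.2733644553937661), 0.3] 3.141592653589793 [24.39030206  8.14169212 -3.86096872 77.99733916  0.         24.39030206]
```

Run:
```python
from h import *
r.movep([.58,-.007,.26],down(np.pi)); 
f,*C=cap("wrist"); save("tray",f); np.savez("tray.npz",f=f,K=C[0],R=C[1],o=C[2])
r.movep([.459,.273,.22],down(np.pi)); 
f,*C=cap("wrist"); save("cart",f); np.savez("cart.npz",f=f,K=C[0],R=C[1],o=C[2])
g=f.max(2); m=(g<70).astype(np.uint8)
for c in cv2.findContours(m,cv2.RETR_EXTERNAL,cv2.CHAIN_APPROX_SIMPLE)[0]:
    if cv2.contourArea(c)>800: print(cv2.contourArea(c),cv2.minAreaRect(c))
print(r.read_state()["time_s"])
```

```text
37519.0 ((255.5, 313.0), (140.0, 511.0), 90.0)
1178.5 ((23.847061157226562, 209.688232421875), (35.14273452758789, 76.03411102294922), 12.52880859375)
2612.5 ((258.01031494140625, 170.273193359375), (41.12152099609375, 67.41898345947266), 66.03750610351562)
1479.5 ((353.0384216308594, 96.19229125976562), (50.20036315917969, 31.340559005737305), 33.690067291259766)
3984.0 ((244.62161254882812, 31.729736328125), (118.10760498046875, 70.6785659790039), 35.53767776489258)
3.8083
```

View pics/tray.png

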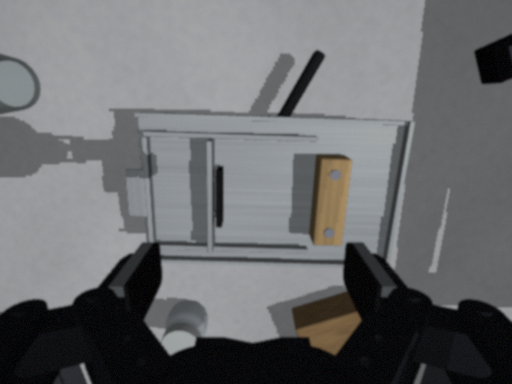

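View pics/cart.png

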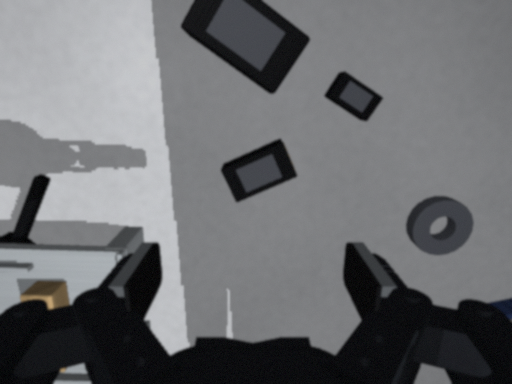

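The tray view shows the front rim running from (138,113) to (410,121). The block is at (332,200), the rubber pad at (219,196) and the lever tip at (320,54). In the cartridge view the middle cartridge is at (258,170). I'll zoom the tray to pick points, and measure the cartridge.

Run:
```python
from h import *
d=np.load("cart.npz"); f=d["f"]; C=d["K"],d["R"],d["o"]
m=(f.max(2)<70).astype(np.uint8)
c=[c for c in cv2.findContours(m,cv2.RETR_EXTERNAL,cv2.CHAIN_APPROX_SIMPLE)[0] if 2400<cv2.contourArea(c)<2900][0]
w=np.array([ray(p[0],*C,.03)[:2] for p in c]).astype(np.float32)*1000
print(cv2.minAreaRect(w), cv2.boxPoints(cv2.minAreaRect(w)),C[2])
# the lighter label on top
l=((f.max(2)>=70)).astype(np.uint8)*cv2.drawContours(np.zeros_like(m),[c],-1,1,-1)
l=cv2.morphologyEx(l,cv2.MORPH_OPEN,np.ones((3,3)))
c2=max(cv2.findContours(l,cv2.RETR_EXTERNAL,cv2.CHAIN_APPROX_SIMPLE)[0],key=cv2.contourArea)
print("label",cv2.minAreaRect(np.array([ray(p[0],*C,.03)[:2] for p in c2]).astype(np.float32)*1000))
t=np.load("tray.npz")["f"]; save("tray_z",cv2.resize(t[45:275,110:430],None,fx=2.5,fy=2.5,interpolation=cv2.INTER_CUBIC))
```

```text
((460.95526123046875, 277.2818298339844), (42.794071197509766, 68.58863067626953), 24.258041381835938) [[427.35776 299.7572 ]
 [455.5372  237.22464]
 [494.55276 254.80646]
 [466.37332 317.33902]] [0.38709371 0.27185547 0.33919513]
label ((463.46051025390625, 278.1734619140625), (24.222597122192383, 38.40394592285156), 24.68674659729004)
```

View pics/tray_z.png

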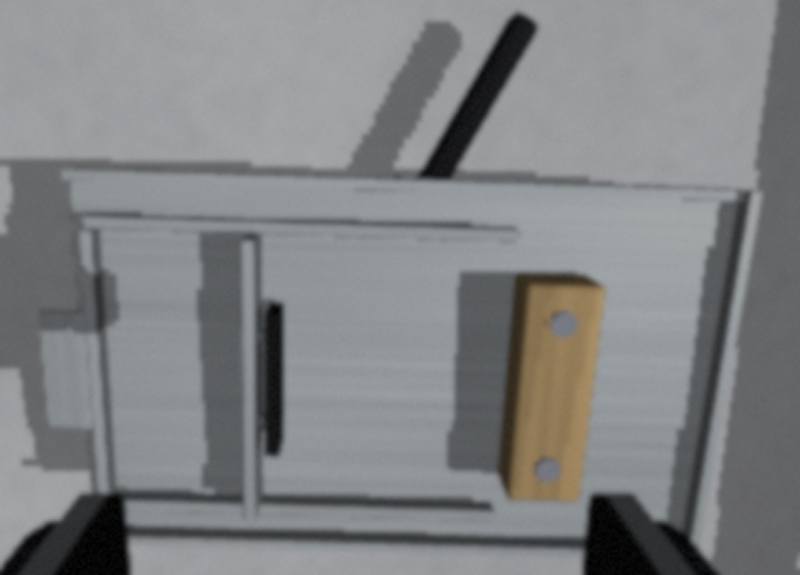

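The zoom (scale 2.5, offset 110,45) shows the front rim from (65,172) to (715,187). The block top corners are (528,280), (604,290), (580,497), (512,498). The pad face is at x≈283 and the lever tip at (523,18).

Run:
```python
from h import *
d=np.load("tray.npz"); C=d["K"],d["R"],d["o"]
P=lambda u,v,z: ray((u/2.5+110,v/2.5+45),*C,z)[:2]
a,b=P(65,172,.069),P(715,187,.069); e=P(756,190,.074)
B=np.array([P(*q,.092) for q in((528,280),(604,290),(580,497),(512,498))])
yaw=-np.arctan2((b-a)[0],(b-a)[1]); print("front",a,b,e,"yaw",yaw)
fx=B[3]-B[0]; print("block",B,"yaw",np.arctan2(fx[1],fx[0]),np.linalg.norm(fx))
ex=np.array([np.cos(yaw),np.sin(yaw)]); ey=np.array([-ex[1],ex[0]])
print("len",(e-a)@ey)
o=((a+e)/2@ey)*ey+(B.mean(0)@ex)*ex; o2=((a+b)/2@ex+.08)
print("origin",o,"x from front",o2,B.mean(0)@ex)
L=lambda X:np.array([(X-o)@ex,(X-o)@ey]).round(4)
print("block local",[L(x) for x in B])
print("pad top edge local",L(P(283,305,.088)),L(P(281,455,.088)))
print("wall top local",L(P(262,240,.091)),L(P(258,518,.091)))
k=o-.055*ex
for q in((523,18),(440,178)):
  v=P(*q,.042)-k; print("lever",L(P(*q,.042)),np.linalg.norm(v),"phi",np.arctan2(v@ey,-(v@ex)))
```

```text
front [ 0.52436739 -0.1216675 ] [0.53017266 0.13186808] [0.53094126 0.14553287] yaw -0.022893241510820235
block [[0.5625537  0.05598682]
 [0.56636932 0.08479839]
 [0.65222407 0.08290422]
 [0.65267665 0.0551978 ]] yaw -0.008754662298085822 0.0901264019940404
len 0.2672808442605174
origin [0.60709108 0.0101138 ] x from front 0.6070151050096709 0.60670047690717
block local [array([-0.0456,  0.0448]), array([-0.0424,  0.0737]), array([0.0435, 0.0738]), array([0.0445, 0.0461])]
pad top edge local [-0.033  -0.0473] [ 0.0294 -0.0484]
wall top local [-0.0581 -0.0547] [ 0.0566 -0.0578]
lever [-0.1423  0.0451] 0.09820480582296248 phi 0.47671624232138254
lever [-0.0791  0.0152] 0.028478400050114 phi 0.5633414668897718
```

Run:
```python
from h import *
y=np.radians(114.4); p=[.4635,.278]
r.movep([*p,.12],down(y)); r.movel([*p,.034],vel=.12); r.clamp()
s=r.read_state(); print(s["grip_width"],s["gripper_force"],s["time_s"])
r.movel([*p,.20],vel=.2)
T=np.array([.607,.0101]);ty=-.0225; R2=np.array([[np.cos(ty),-np.sin(ty)],[np.sin(ty),np.cos(ty)]])
g=T+R2@[0,-.003]
r.movep([*g,.20],down(ty+np.pi/2)); f,*C=cap("wrist"); save("held",f)
s=r.read_state(); print(s["grip_width"],s["wrist_force"],s["position"],s["time_s"])
```

```text
0.038555845635222186 62.39830255508423 6.2333
0.03828221745248354 [ 0.89219728  0.55944003 -1.3179497 ] [0.60636119 0.00862032 0.19984334] 8.4417
```

View pics/held.png

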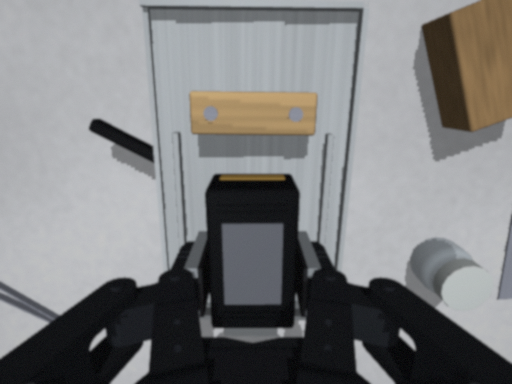

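The cartridge is held straight, with its label spanning (222,222)-(282,305). The block, at rows 92–135, lies ahead of it. I'll measure the hold offset from the label, then lower it and release.

Run:
```python
from h import *
f,*C=cap("wrist")
T=np.array([.607,.0101]);ty=-.0225; R2=np.array([[np.cos(ty),-np.sin(ty)],[np.sin(ty),np.cos(ty)]])
a,b=[R2.T@(ray(q,*C,.196)[:2]-T) for q in((252,222),(252,305))]; c=(a+b)/2
print("label local",a,b,c)
tcp=R2.T@(np.array(r.read_state()["position"])[:2]-T); off=np.clip((c-tcp)[1],-.012,.012); print("off",c-tcp)
g=T+R2@[0,-.002-off]
r.movel([*g,.2]); r.movel([*g,.115],vel=.12); r.movel([*g,.0985],vel=.03)
s=r.read_state(); print("down",s["wrist_force"],s["position"])
r.gripper_open(); r.movel([*g,.25],vel=.2)
f,*C=cap("wrist"); save("placed",f); np.savez("placed.npz",f=f,K=C[0],R=C[1],o=C[2]); print(r.read_state()["time_s"])
```

```text
label local [8.91332377e-05 1.94686908e-02] [ 0.00021494 -0.02226683] [ 0.00015204 -0.00139907]
off [ 6.56781163e-04 -5.13701203e-05]
down [-2.01525551 -0.17516442  4.18982274] [0.60675373 0.00814154 0.09878217]
11.7833
```

View pics/placed.png

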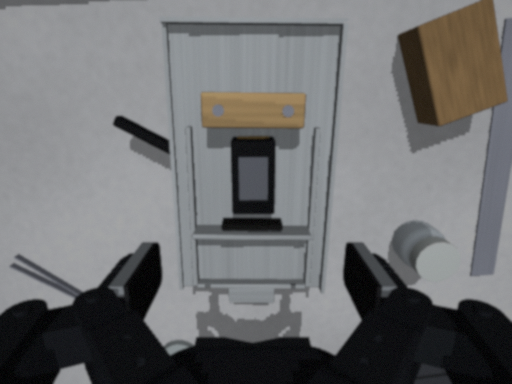

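The cartridge sits well, at (253,176) between pad and block, centred and straight. Now the lever: close the fingers, come down on its +y side and push in arc steps while logging the force.

```bash
cat >> h.py <<'E'
T=np.array([.607,.0101]);ty=-.0225; R2=np.array([[np.cos(ty),-np.sin(ty)],[np.sin(ty),np.cos(ty)]])
ZL=.053
def lev(ph,z=ZL,gap=.0205): # tool pose pushing the lever at angle ph
    q=np.array([-.055-.085*np.cos(ph),.085*np.sin(ph)])+gap*np.array([np.sin(ph),np.cos(ph)])
    return [*(T+R2@q),z],down(ty+np.pi-ph)
def ft(ph,n=3): # push force along the swing, N (mean of n readings)
    e=R2@np.array([-np.sin(ph),-np.cos(ph)]); v=[]
    for _ in range(n): r.sleep(.03); v.append(-np.array(r.read_state()["wrist_force"])[:2]@e)
    return np.mean(v)
def go(ph,vel=.05): p,A=lev(ph); r.movel(p,vel=vel,attitude=A)
E
python3 - <<'E'
from h import *
r.clamp(); p,A=lev(.66,.2); r.movep(p,A); r.movel(lev(.66)[0],vel=.15)
b=ft(.66); s=r.read_state(); print("bias",b,s["wrist_force"],s["time_s"])
for ph in np.arange(.64,.30,-.03):
    go(ph); print(round(ph,3),round(ft(ph)-b,2),r.read_state()["time_s"])
E
```

```text
bias -0.08127315976545553 [ 0.06536177  0.02116803 -0.00157658] 14.5583
0.64 0.27 14.9083
0.61 0.51 15.2583
0.58 0.09 15.6083
0.55 0.2 15.9583
0.52 -0.53 16.3083
0.49 0.0 16.6583
0.46 4.9 17.0083
0.43 4.96 17.3583
0.4 4.84 17.7083
0.37 5.39 18.0583
0.34 4.68 18.4083
0.31 5.27 18.7583
```

Run:
```python
from h import *
b=-.08; ph=.31; L=[]
while ph>-.13 and (len(L)<1 or L[-1]<6.3):
    ph-=.03; go(ph); L.append(ft(ph)-b)
print(np.round(L,2),ph)
F=[]
while ph>-.24:
    ph-=.01; go(ph,.03); F.append(ft(ph,4)-b)
    if F[-1]>6.4: break
print(np.round(F,2),ph,r.read_state()["time_s"])
```

```text
[4.95 4.76 4.26 4.55 4.75 4.64 5.05 5.13 4.52 5.04 4.81 5.43 5.12 4.41
 4.67] -0.13999999999999999
[5.32 5.73 5.39 5.76 5.3  5.7  5.51 5.32 5.98 5.45] -0.24000000000000007 27.8417
```

Run:
```python
from h import *
b=-.08; ph=-.24; F=[]
while ph>-.42:
    ph-=.01; go(ph,.03); F.append(ft(ph,6)-b)
    if F[-1]>6.7: break
print(np.round(F,2),round(ph,3),r.read_state()["time_s"])
```

```text
[5.35 5.38 5.41 5.65 5.62 5.82 6.45 6.88] -0.32 31.4417
```

The contact rise is clear: about 6 N of clamping now. One more small step of 0.015 rad should give about 9 N.

Run:
```python
from h import *
b=-.08; F=[]; ph=-.32
for ph in(-.33,-.335): go(ph,.03); F.append(ft(ph,8)-b)
print(np.round(F,2))
for g in(.035,.06): r.movel(lev(ph,gap=g)[0],vel=.08)
p=lev(ph,gap=.06)[0]; print(r.read_state()["wrist_force"])
r.movel([*p[:2],.2],vel=.2)
r.movep([.52,-.0,.27],down(ty+np.pi)); f,*C=cap("wrist"); save("end",f); print(r.read_state()["time_s"])
```

```text
[7.22 7.72]
[0.15083459 0.63020739 0.78499838]
34.7
```

View pics/end.png

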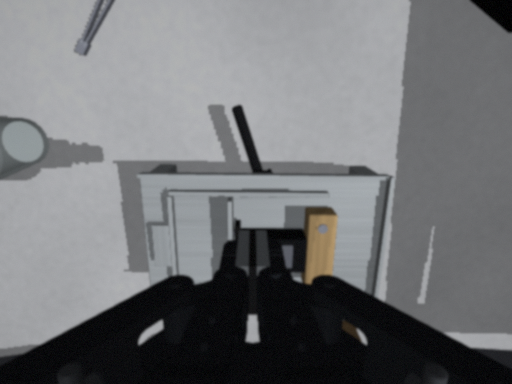

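The lever is at (248,140), swung past the front. The cartridge at (290,250) is against the block, and the gripper is clear. The push rose about 2.2 N, which means roughly 9–10 N of clamping, so I'm handing it in.

```bash
python3 -c "
from workcell import ticket
print(ticket.close_job())"
```

```text
the job is handed in; nothing more can be done
None
```

The job is handed in at about 35 s: the middle-sized cartridge lies flat between pad and block, clamped at an estimated 9–10 N (inferred from the push on the lever), and the gripper is clear; no verdict was returned.

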